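Ring for the pastry chef and point out the unfinished tart

TASK

One of the chocolate tarts on the white tray has come out of the kitchen without its piped chocolate rosettes. Ring the counter bell for the pastry chef by pressing its plunger right down with the fingertips and letting it spring back, then point at that bare tart: bring the fingertips to a few centimetres above its middle, keep them still there for two full seconds, and finish still pointing. Touch none of the pastries, and lift or shift nothing on the counter.

Things in the scene. Friction and masses are not known exactly. Their poses are not given: they have to be found in the camera images.
- tart_bare: Round tartlet, 78 mm across the rim (68 at the foot) and 26 mm high, dark brown crust filled with dark shiny chocolate 4 mm below the rim and nothing on it: the tart that lacks its rosettes. Loose, 90 g, stands on the tray. Origin: centre of its underside; z up. Its highest point is the rim, 26 mm above the origin. It stands in any one of the six places on the tray.
- tray: White ceramic display tray, 235 mm (its x) by 335 mm (its y), its flat top 10 mm above the counter with a low rim at 16 mm. It does not move when touched. Origin: centre of its underside. Six tarts stand on it in two rows (along y) of three, about 105 mm apart.
- bell: Counter bell: black base 89 mm across, polished steel dome rising to 47 mm, and a steel plunger standing up in the middle of the dome, its head 15 mm across. Loose, about 300 g, upright. Origin: centre of its underside; z up.
- bell_top (a point): The top of the bell's plunger, at its centre: 64 mm above the counter when up. It rides on the plunger. Closed fingertips pressed straight down on it work the bell.
- bell_plunger (a joint): How far the bell's plunger is pressed down, in m: 0 up (rest), 0.005 fully down; it rings from 0.0035. A spring returns it: about 1.1 N starts it and 3.4 N holds it fully down.
- tart_piped1: Round tartlet, 78 mm across the rim (68 at the foot) and 26 mm high, dark brown crust with dark chocolate filling and a crescent of five lighter brown piped chocolate rosettes that reach 39 mm above the origin. Loose, 90 g, stands on the tray. Origin: centre of its underside; z up. A finished tart, to be left alone.
- tart_piped2: Round tartlet, 78 mm across the rim (68 at the foot) and 26 mm high, dark brown crust with dark chocolate filling and a crescent of five lighter brown piped chocolate rosettes that reach 39 mm above the origin. Loose, 90 g, stands on the tray. Origin: centre of its underside; z up. A finished tart, to be left alone.
- tart_piped3: Round tartlet, 78 mm across the rim (68 at the foot) and 26 mm high, dark brown crust with dark chocolate filling and a crescent of five lighter brown piped chocolate rosettes that reach 39 mm above the origin. Loose, 90 g, stands on the tray. Origin: centre of its underside; z up. A finished tart, to be left alone.
- tart_matcha1: Round tartlet, 78 mm across the rim (68 at the foot) and 26 mm high, golden crust with pale cream filling and a band of green tea dust. Loose, 90 g, stands on the tray. Origin: centre of its underside; z up. To be left alone.
- brownie1: Square dark brownie, 62 x 62 mm, topped with white meringue and golden flakes to 50 mm high. Loose, 110 g, on a dark slate board 8 mm thick to the robot's right. Origin: centre of its underside; z up. To be left alone.
- tart_matcha2: Round tartlet, 78 mm across the rim (68 at the foot) and 26 mm high, golden crust with pale cream filling and a band of green tea dust. Loose, 90 g, stands on the tray. Origin: centre of its underside; z up. To be left alone.
- brownie2: Square dark brownie, 62 x 62 mm, topped with white meringue and golden flakes to 50 mm high. Loose, 110 g, on a dark slate board 8 mm thick to the robot's right. Origin: centre of its underside; z up. To be left alone.
- tongs: Steel serving tongs with black grips, 245 mm long, 50 mm wide, 20 mm high, lying on the counter between the tray and the bell. Loose, 110 g. Origin: middle of its length on the counter; x along it. Not needed: to be left alone.
There are look-alikes about, which are no part of the job. Leave any orange or purple look-alike of the bell alone. What is shaped like the tart_bare but red is not meant.

How it is judged (in metres and radians):
On the way, in this order (a step that is already met when the one before it is completed fails the run):
1. the bell's plunger is pressed down by the fingers (value of joint bell_plunger above 0.0035 m and contact force between bell and the fingers above 0.5 N), for 0.02 s.
2. the plunger is up again and the tool point dwells just above the bare tart (value of joint bell_plunger below 0.001 m and horizontal distance between the grasp point and tart_bare below 0.025 m and z of the grasp point in the frame of tart_bare between 0.045 and 0.11 m), for 1.5 s.
At the end, for the whole second after the job is handed in: The tool point is still above the bare tart: within 25 mm of its centre horizontally and 45 to 110 mm above its underside (19 to 84 mm above its rim). The plunger is up (under 1 mm), every pastry within 10 mm and bell and tongs within 20 mm of where they started (all of step 2 and distance of each of tart_bare, tart_piped1, tart_piped2, tart_piped3, tart_matcha1, tart_matcha2, brownie1, brownie2 from where it was at the start of the episode below 0.01 m and distance of each of bell, tongs from where it was at the start of the episode below 0.02 m); the robot touches nothing.
It fails at once if a pastry is touched (contact force between any of tart_bare, tart_piped1, tart_piped2, tart_piped3, tart_matcha1, tart_matcha2, brownie1, brownie2 and the fingers above 0.2 N or contact force between any of tart_bare, tart_piped1, tart_piped2, tart_piped3, tart_matcha1, tart_matcha2, brownie1, brownie2 and the arm above 0.2 N).
It fails at once if a pastry is shifted by more than 10 mm, or the tongs by more than 20 mm (distance of any of tart_bare, tart_piped1, tart_piped2, tart_piped3, tart_matcha1, tart_matcha2, brownie1, brownie2 from where it was at the start of the episode above 0.01 m or distance of tongs from where it was at the start of the episode above 0.02 m).
It fails at once if the bell is lifted, tipped over or shifted by more than 20 mm (height (world z) of bell above 0.008 m or angle between bell's own z axis and vertical above 0.25 rad or distance of bell from where it was at the start of the episode above 0.02 m).
It fails at once if the bell is struck with more than 40 N (contact force between bell and the fingers above 40 N).
It also fails if it takes over 35 s, if anything falls off the work surface, if the arm or the gripper's body presses on something with over 40 N, if the wrist force passes 120 N, or if a joint passes its speed limit or range.

ROBOT

A 6-joint arm with a two-finger parallel gripper is mounted at the origin on the work surface. World frame = base frame: x ahead of the robot, y to its left, z up, the work surface at z = 0. Lengths are in mm, angles in rad, forces in N, time in s.
With the tool pointing down it reaches from about 350 to 850 mm from the base axis. Payload 8.1 kg.
Tool frame: the origin (TCP) lies between the finger pads, 19 mm behind the fingertips; this is the grasp point; z points along the fingers, y is the direction in which the jaws open and shut (so a half turn about z gives the same grasp; the last joint's range is limited). The gripper opens to 93 mm and grips with 3 to 60 N. Pads are 15 mm wide; open, the fingers measure 128 mm over their backs; the gripper's body (75 mm by 188 mm) begins 65 mm behind the grasp point.
Start: joints at [-1.348, 0.13, 1.488, -0, 1.523, -0.085], TCP at [181.798, -571.8, 237.435] pointing down, gripper open.
Joint ranges: [-2.96, 2.96], [-0.89, 2.26], [0.02, 2.5], [-1.34, 4.48], [0, 2.73], [-2.66, 2.66]. Speed limits (rad/s): [2.39, 2.39, 2.79, 3.14, 3.14, 3.14].

INTERFACE

Orientations are given as a 3x3 rotation matrix whose columns are the frame's x, y, z axes.
In Python, from bench import * gives the robot as it stands. The module is installed in compiled form; this text tells all that it offers.
- The arm moves only by the shell command python3 -m pendant 'ROWS' [FORCE]. ROWS is JSON, a list that holds one entry, the list of rows, each a list of 5 numbers: the shift along the tool's x, y, z in m, then the turn about the tool's z in degrees, then the finger opening in m, from 0 to 0.093. In form: [[[dx, dy, dz, yaw, gripper], ...]]. A call has 1 to 8 rows; each row shifts and turns the pose as measured when the row begins, along the tool's axes as they then stand; what a row does not reach is not made up. A row lasts 1/10 s, in which the tool goes at most 50 mm and 8.59 degrees, less where a joint would pass 70% of its speed; a pose out of reach is approached as far as the arm can. A call is refused whole if a number of a shift passes 0.05 or a number of a turn 8.59, either way. A call with a gripper value outside its range is refused whole. The fingers move at their own pace and stop on an object; FORCE is the grip in N (left out, the last holds). Time passes only in rows, so rows that do not move let the fingers close. It gives the time, the measured TCP pose, the force and the opening at its end, in the units of the state.
- sense(): the state, without advancing time (a new reading comes with each control period).
- get_image(name): name is "scene" or "top"; returns the picture (480x640x3 uint8, blue, green, red); there is no depth.
- get_calibration(name): a dict with "intrinsics" (3x3 intrinsics, pixels), "world_from_camera" (4x4, takes a point from camera to world coordinates). Camera axes: x right, y down, z forward; pixel columns grow to the right and rows downward; lengths in mm; the calibration is good to about 2 mm. A picture is of the moment at which its call begins. get_calibration takes no time and is no camera call.
- finish_job(): hands the job in, once; it reports no verdict.
The state is a dict: "t": time; "qpos": joint angles; "qd": joint speeds; "joint_efforts": joint torques, N m; "tool_pos": TCP position; "tcp_rot": TCP orientation; "contact_force": force on the tool from outside, world axes, zero at the start; "ft_torque": the same for the moment, N m; "opening": finger opening in mm.
Only numpy, scipy, OpenCV 4.12 (cv2) and the standard library are available. Lean on these libraries where they do the work, as an engineer would, in place of code of your own. Each camera call takes 0.05 s, during which the arm holds its last target. There are 200 camera calls.

## Working session

There is one attempt and no reset: what is moved stays moved. The work goes in short steps, Python scripts to look and compute and a shell command to move; the robot and the scene stay as the last step left them, time stands still between calls to the robot, and variables do not carry over. Pictures are saved under pics/ and viewed, about 8 in all and at most 12, crops included, and the job is handed in when it is done.

```bash
mkdir -p pics; python3 - <<'E'
from bench import *
import cv2
for n in("top","scene"):
    cv2.imwrite(f"pics/{n}0.png",get_image(n)); c=get_calibration(n); print(c["intrinsics"],c["world_from_camera"])
s=sense();print(s["t"],s["tool_pos"],s["tcp_rot"],s["opening"])
E
```

```text
[[595.08334787   0.         314.28053288]
 [  0.         595.08334787 229.47848536]
 [  0.           0.           1.        ]] [[ 6.62476634e-03 -9.92496687e-01  1.22091926e-01  3.41215981e+02]
 [-9.99846784e-01 -8.55262245e-03 -1.52729029e-02 -8.35905842e+00]
 [ 1.62025117e-02 -1.21972041e-01 -9.92401280e-01  1.26338526e+03]
 [ 0.00000000e+00  0.00000000e+00  0.00000000e+00  1.00000000e+00]]
[[483.3052233    0.         312.86210517]
 [  0.         483.3052233  235.84538406]
 [  0.           0.           1.        ]] [[ 7.63181090e-01  4.86871424e-01 -4.24865674e-01  9.75487893e+02]
 [ 6.46025365e-01 -5.89480034e-01  4.84937643e-01 -5.72340190e+02]
 [-1.43475514e-02 -6.44569241e-01 -7.64411304e-01  9.02956001e+02]
 [ 0.00000000e+00  0.00000000e+00  0.00000000e+00  1.00000000e+00]]
0.1 [ 181.67575664 -571.34408168  236.5240042 ] [[ 9.53012709e-01  3.02930100e-01 -3.61217893e-04]
 [ 3.02930288e-01 -9.53011447e-01  1.55639333e-03]
 [ 1.27233600e-04 -1.59268646e-03 -9.99998724e-01]] 93.15804256910079
```

View pics/top0.png

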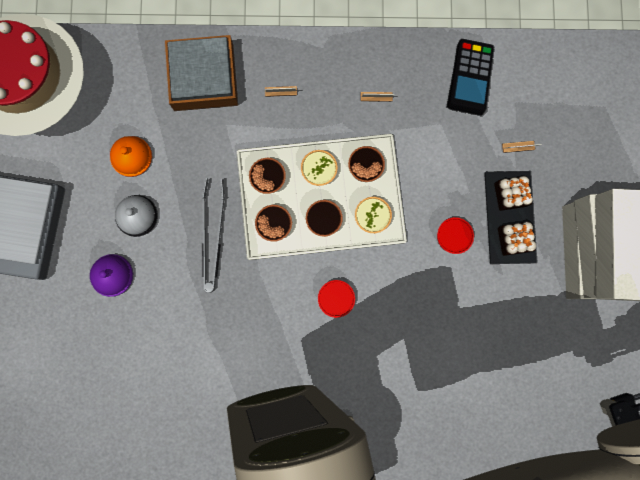

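View pics/scene0.png

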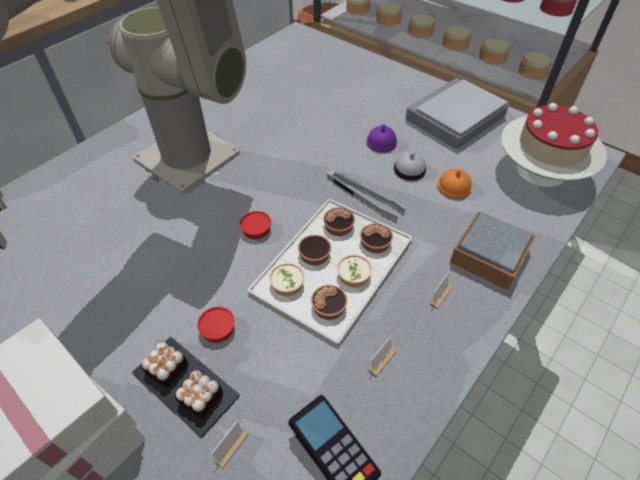

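```bash
cat >h.py <<'E'
from bench import *
import numpy as np, cv2
def ray(n,u,v):
    c=get_calibration(n);T=np.array(c["world_from_camera"])
    d=T[:3,:3]@np.linalg.inv(c["intrinsics"])@[u,v,1.]
    return T[:3,3],d
def plane(n,u,v,z):
    o,d=ray(n,u,v);return o+d*(z-o[2])/d[2]
def tri(a,b):
    (o,d),(p,e)=ray("top",*a),ray("scene",*b)
    s=np.linalg.lstsq(np.c_[d,-e],p-o,rcond=None)[0]
    x,y=o+d*s[0],p+e*s[1];return (x+y)/2,np.linalg.norm(x-y)
E
python3 - <<'E'
from h import *
t=cv2.imread("pics/top0.png");s=cv2.imread("pics/scene0.png")
for n,im,(u,v),r in(("top",t,(324,217),26),("scene",s,(314,249),24)):
    m=np.zeros(im.shape[:2],np.uint8);m[v-r:v+r,u-r:u+r]=(im[v-r:v+r,u-r:u+r].max(2)<75)*255
    cs=cv2.findContours(m,0,2)[0];c=max(cs,key=cv2.contourArea);e=cv2.fitEllipse(c)
    print(n,e,[plane(n,*e[0],z).round() for z in (32,36)])
a=cv2.resize(t[190:240,110:160],(400,400),interpolation=2);b=cv2.resize(s[140:190,385:435],(400,400),interpolation=2)
cv2.imwrite("pics/bell.png",np.hstack([a,b]))
for p in((131,156),(136,216),(111,275)):print(plane("top",*p,50).round())
print("box",[(plane("top",*p,0).round(),plane("top",*p,200).round()) for p in((565,200),(570,298))])
print("cake",plane("top",82,90,80).round(), "tong",plane("top",208,288,10))
E
```

```text
top ((323.4601745605469, 217.6943359375), (31.999311447143555, 32.36410140991211), 141.36331176757812) [array([518., -46.,  32.]), array([517., -46.,  36.])]
scene ((314.05926513671875, 246.887451171875), (20.676584243774414, 27.44391632080078), 88.0605239868164) [array([515., -44.,  32.]), array([517., -46.,  36.])]
[641. 354.  50.]
[515. 339.  50.]
[394. 384.  50.]
box [(array([ 566., -571.,    0.]), array([ 530., -482.,  200.])), (array([ 355., -572.,    0.]), array([ 353., -483.,  200.]))]
cake [771. 452.  80.] tong [370.21464551 193.78773382  10.        ]
```

View pics/bell.png

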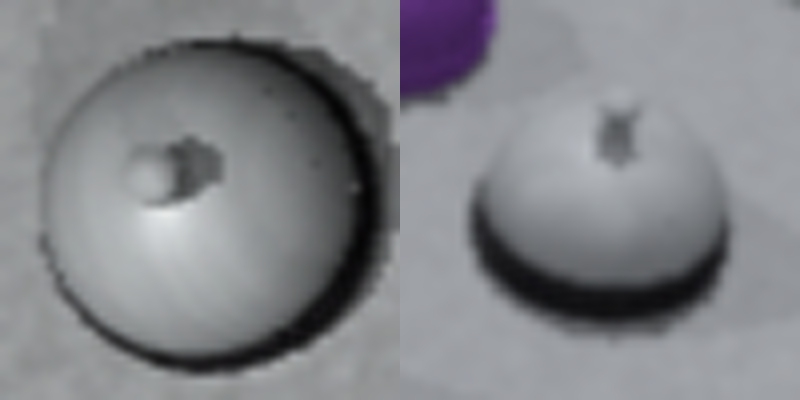

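The top view's plunger head is at about pixel (129,211.5). The scene view's is at about (412,152). The bare tart is at (517,-46) in both views.

```bash
python3 - <<'E'
from h import *
print(tri((128.8,211.6),(411.7,151.9)),plane("top",128.8,211.6,64),plane("scene",411.7,151.9,64),plane("top",135.9,215,8))
R=sense()["tcp_rot"];p=sense()["tool_pos"]
for w in([350,-300,237],[500,0,237],[500,200,237],[509,337,150]):
    print(w,(np.array(R).T@(np.array(w)-p)).round()); p=np.array(w)
E
```

```text
(array([522.33841147, 350.11813146,  62.55502805]), np.float64(0.15291035403047565)) [522.06183816 349.63236681  64.        ] [523.16059146 348.60446725  64.        ] [523.3498801 351.033894    8.       ]
[350, -300, 237] [ 243. -208.   -0.]
[500, 0, 237] [ 234. -240.    0.]
[500, 200, 237] [  61. -191.    0.]
[509, 337, 150] [  50. -128.   87.]
```

```bash
python3 -m pendant '[[[0.025,-0.037,0,0,0],[0.025,-0.037,0,0,0],[0.025,-0.037,0,0,0],[0.025,-0.037,0,0,0],[0.035,-0.028,0,0,0],[0.035,-0.028,0,0,0],[0.035,-0.028,0,0,0],[0.035,-0.028,0,0,0]]]' 10
```

```text
t: 0.9
tool_pos: [331.7, -241.4, 230.7]
tcp_rot: [[0.956, 0.293, -0.004], [0.293, -0.956, 0.011], [-0.001, -0.012, -1.0]]
contact_force: [1.9, -0.2, -0.1]
opening: 33.4
```

```bash
python3 -m pendant '[[[0.027,-0.024,-0.001,0,0],[0.027,-0.024,-0.001,0,0],[0.027,-0.024,-0.001,0,0],[0.027,-0.024,-0.001,0,0],[0.027,-0.024,-0.001,0,0],[0.027,-0.024,-0.001,0,0],[0.027,-0.024,-0.001,0,0],[0.027,-0.024,-0.001,0,0]]]'; python3 -m pendant '[[[0.02,-0.04,0,0,0],[0.02,-0.04,0,0,0],[0.02,-0.04,0,0,0],[0.02,-0.04,0,0,0],[0.02,-0.04,0,0,0],[0.02,-0.04,0,0,0],[0.02,-0.03,0,0,0],[0,0,0,0,0]]]'
```

```text
t: 1.7
tool_pos: [484.8, 19.3, 239.0]
tcp_rot: [[0.955, 0.295, -0.006], [0.295, -0.955, 0.012], [-0.002, -0.013, -1.0]]
contact_force: [0.9, -0.2, 0.1]
opening: 0.2
t: 2.5
tool_pos: [538.1, 334.9, 236.7]
tcp_rot: [[0.954, 0.298, -0.012], [0.298, -0.954, 0.01], [-0.008, -0.013, -1.0]]
contact_force: [0.0, 0.4, -0.2]
opening: 0.4
```

```bash
python3 -m pendant '[[[-0.005,-0.009,0.025,0,0],[-0.005,-0.009,0.025,0,0],[0,0,0.025,0,0],[0,0,0.025,0,0],[0,0,0.012,0,0],[0,0,0,0,0],[0,0,0,0,0]]]'; python3 - <<'E'
from h import *
t=get_image("top");s=get_image("scene");R,p=np.array(sense()["tcp_rot"]),sense()["tool_pos"]
print(p, R.T@(np.array([522.5,349.5,120])-p))
a=cv2.resize(t[185:245,100:160],(400,400),interpolation=2);b=cv2.resize(s[110:190,370:450],(400,400),interpolation=2)
cv2.imwrite("pics/app.png",np.hstack([a,b]))
E
```

```text
t: 3.2
tool_pos: [520.3, 348.9, 120.0]
tcp_rot: [[0.954, 0.299, -0.014], [0.299, -0.954, 0.007], [-0.012, -0.011, -1.0]]
contact_force: [0.7, -0.6, 0.1]
opening: 0.5
[520.79234625 349.22116308 120.76714157] [1.72044348 0.25369703 0.74702716]
```

View pics/app.png

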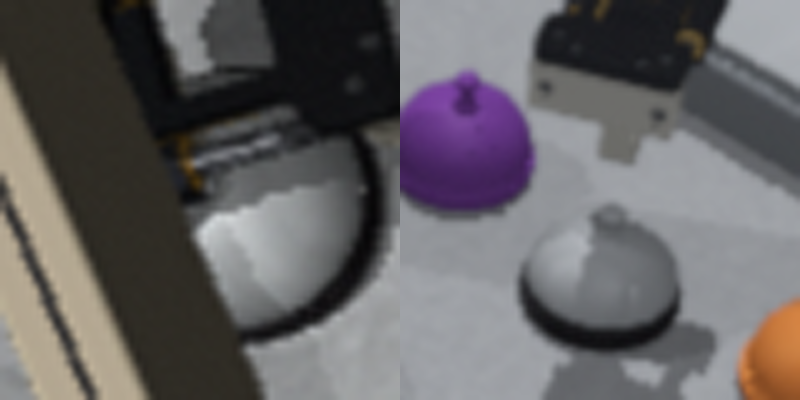

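```bash
python3 - <<'E'
from h import *
c=get_calibration("scene");M=np.linalg.inv(c["world_from_camera"])
for q in([520.8,349.2,101.8],[522.5,349.5,64]):
    x=c["intrinsics"]@(M@[*q,1])[:3];print(x[:2]/x[2])
E
```

```text
[413.12225302 140.06920758]
[411.67289817 151.62629452]
```

```bash
python3 -m pendant '[[[0.002,0,0.01,0,0],[0,0,0.01,0,0],[0,0,0.01,0,0],[0,0,0.003,0,0],[0,0,0,0,0],[0,0,0,0,0]]]';python3 -m pendant '[[[0,0,0.002,0,0],[0,0,0.002,0,0]]]'
```

```text
t: 3.9
tool_pos: [524.3, 350.9, 87.8]
tcp_rot: [[0.954, 0.299, -0.009], [0.299, -0.954, 0.01], [-0.005, -0.012, -1.0]]
contact_force: [-0.1, 0.1, -0.4]
opening: 0.1
t: 4.1
tool_pos: [524.7, 351.2, 84.3]
tcp_rot: [[0.954, 0.299, -0.008], [0.299, -0.954, 0.01], [-0.004, -0.012, -1.0]]
contact_force: [-0.3, -0.4, -1.1]
opening: 0.6
```

```bash
python3 -m pendant '[[[-0.002,0.001,0.002,0,0],[0,0,0.002,0,0]]]';python3 -m pendant '[[[0,0,0.002,0,0],[0,0,0,0,0]]]'
```

```text
t: 4.3
tool_pos: [523.3, 349.8, 80.7]
tcp_rot: [[0.954, 0.299, -0.007], [0.299, -0.954, 0.011], [-0.003, -0.012, -1.0]]
contact_force: [-1.2, -0.9, 2.7]
opening: 0.7
t: 4.5
tool_pos: [523.3, 349.8, 78.9]
tcp_rot: [[0.954, 0.299, -0.007], [0.299, -0.954, 0.011], [-0.003, -0.012, -1.0]]
contact_force: [-0.8, 0.0, 3.1]
opening: 0.6
```

```bash
python3 -m pendant '[[[0,0,0.0015,0,0],[0,0,0,0,0]]]'; python3 -m pendant '[[[0,0,0.001,0,0],[0,0,0,0,0]]]'
```

```text
t: 4.7
tool_pos: [523.4, 349.9, 78.0]
tcp_rot: [[0.954, 0.299, -0.006], [0.299, -0.954, 0.011], [-0.003, -0.012, -1.0]]
contact_force: [-1.8, -1.3, 2.8]
opening: 0.6
t: 4.9
tool_pos: [523.5, 349.9, 77.8]
tcp_rot: [[0.954, 0.299, -0.006], [0.299, -0.954, 0.011], [-0.003, -0.012, -1.0]]
contact_force: [-2.3, -0.9, 2.9]
opening: 0.3
```

```bash
python3 -m pendant '[[[0,0,0.002,0,0],[0,0,0.001,0,0]]]'
```

```text
t: 5.1
tool_pos: [523.7, 350.1, 77.5]
tcp_rot: [[0.954, 0.3, -0.006], [0.3, -0.954, 0.011], [-0.002, -0.012, -1.0]]
contact_force: [-5.7, -4.3, 12.5]
opening: 0.5
```

```bash
python3 -m pendant '[[[0,0,-0.01,0,0],[0,0,-0.02,0,0],[0,0,-0.03,0,0],[0,0,-0.03,0,0],[0,0,-0.02,0,0],[0,0,0,0,0]]]'; python3 -m pendant '[[[-0.012,0.036,0,0,0],[-0.012,0.036,0,0,0],[-0.012,0.036,0,0,0],[-0.012,0.036,0,0,0],[-0.012,0.036,0,0,0],[-0.012,0.036,0,0,0],[-0.012,0.036,0,0,0],[-0.012,0.036,0,0,0]]]';  python3 -m pendant '[[[-0.012,0.036,0,0,0],[-0.008,0.02,0,0,0],[0,0,0,0,0],[0,0,0,0,0]]]'
```

```text
t: 5.7
tool_pos: [524.0, 348.6, 190.1]
tcp_rot: [[0.954, 0.3, -0.007], [0.3, -0.954, 0.011], [-0.003, -0.012, -1.0]]
contact_force: [0.1, 0.7, 0.1]
opening: 0.8
t: 6.5
tool_pos: [515.3, 39.4, 175.8]
tcp_rot: [[0.952, 0.307, -0.014], [0.307, -0.951, 0.011], [-0.01, -0.015, -1.0]]
contact_force: [0.8, -0.9, 0.7]
opening: 0.6
t: 6.9
tool_pos: [510.4, -26.6, 169.3]
tcp_rot: [[0.953, 0.301, -0.019], [0.301, -0.953, 0.011], [-0.015, -0.017, -1.0]]
contact_force: [0.6, 1.2, 0.2]
opening: 0.3
```

```bash
python3 -m pendant '[[[0,0.01,0,0,0],[0,0.01,0,0,0],[0,0,0.02,0,0],[0,0,0.02,0,0],[0,0,0.02,0,0],[0,0,0.012,0,0],[0,0,0,0,0],[0,0,0,0,0]]]'; python3 - <<'E'
from h import *
t=get_image("top");s=get_image("scene");R,p=np.array(sense()["tcp_rot"]),sense()["tool_pos"]
print(p, R.T@(np.array([517,-46,90])-p))
a=cv2.resize(t[120:270,80:430],(700,300));b=cv2.resize(s[110:310,240:480],(360,300),interpolation=2);a=cv2.resize(a,(440,300))
cv2.imwrite("pics/point.png",np.hstack([a,b]))
E
```

```text
t: 7.7
tool_pos: [518.2, -43.4, 94.3]
tcp_rot: [[0.951, 0.308, -0.018], [0.309, -0.951, 0.011], [-0.013, -0.016, -1.0]]
contact_force: [0.0, 0.2, 0.2]
opening: 0.3
[518.4632338  -43.56107304  94.85891952] [-2.08343421  1.94502483  4.85537815]
```

View pics/point.png

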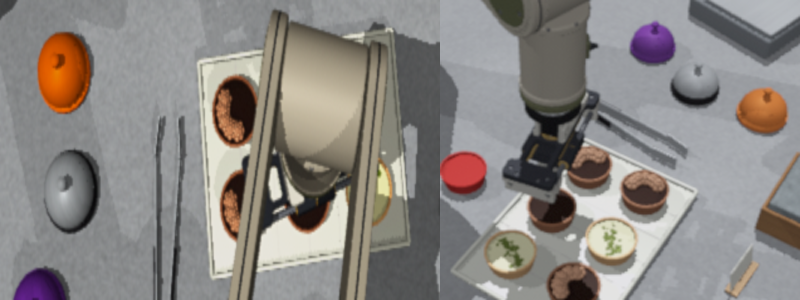

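The fingertips are over the bare tart: in the scene panel they are near (545,200), just above the tart at (552,210). The bell and tongs look unmoved, and the plunger is up. The tool is within 3 mm of the tart's middle, with the TCP about 85 mm above its underside. I'll dwell here.

```bash
python3 -m pendant '[[[-0.001,0.001,0.005,0,0],[0,0,0,0,0],[0,0,0,0,0],[0,0,0,0,0],[0,0,0,0,0],[0,0,0,0,0],[0,0,0,0,0],[0,0,0,0,0]]]'; for i in 1 2 3; do python3 -m pendant '[[[0,0,0,0,0],[0,0,0,0,0],[0,0,0,0,0],[0,0,0,0,0],[0,0,0,0,0],[0,0,0,0,0],[0,0,0,0,0],[0,0,0,0,0]]]'; done
```

```text
t: 8.6
tool_pos: [519.8, -45.3, 92.6]
tcp_rot: [[0.951, 0.308, -0.011], [0.308, -0.951, 0.01], [-0.008, -0.013, -1.0]]
contact_force: [-0.2, -0.6, 0.0]
opening: 0.2
t: 9.4
tool_pos: [519.7, -45.3, 92.5]
tcp_rot: [[0.951, 0.308, -0.012], [0.308, -0.951, 0.01], [-0.008, -0.013, -1.0]]
contact_force: [0.4, -0.3, -0.4]
opening: 0.3
t: 10.2
tool_pos: [519.7, -45.3, 92.5]
tcp_rot: [[0.951, 0.308, -0.012], [0.308, -0.951, 0.01], [-0.008, -0.013, -1.0]]
contact_force: [0.5, 0.6, 0.6]
opening: 0.4
t: 11.0
tool_pos: [519.7, -45.3, 92.5]
tcp_rot: [[0.951, 0.308, -0.012], [0.308, -0.951, 0.01], [-0.008, -0.013, -1.0]]
contact_force: [-0.3, 1.0, 0.1]
opening: 0.8
```

```bash
python3 -c "
from bench import *
finish_job()"
```

```text
the job is handed in; nothing more can be done
```

I rang the steel counter bell, then pointed at the bare tart and handed the job in while still pointing, at about 11 s of the 35 s allowed. `finish_job()` gives no verdict, so the result below rests on my own readings.

- **Bell:** I pressed the plunger down with closed fingertips until it hit its stop. The force rose from about 3 N to a peak reading of 12.5 N, well under the 40 N limit. I then lifted straight off, and the force dropped back to zero.
- **Pointing:** The tool point held still for more than 2 s at (519.7, -45.3, 92.5) mm. That is about 3 mm from the tart's measured middle and about 82 mm above its underside, so the fingertips were roughly 37 mm above its rim.
- **Last checks:** The contact force stayed at noise level, within about 1 N. In the last picture the plunger was up and the bell and tongs looked unmoved by eye. The arm hid part of the tray in the top view, and I did not re-measure how far anything had shifted. No check failed. The two camera views agreed to within 3 mm on the tart and 2 mm on the plunger.

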